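# Open the push-and-turn tablet tub at the sample-sorting table

## Task

Open the white tub of disinfectant tablets, which gives a little in its springy holder: press its red child-resistant cap down firmly (about 20 N), but without ramming or wrenching it, and keep it pressed while you turn it anticlockwise (seen from above) to the green mark. Then lift the cap off and set it down, without dropping it, flat in the empty blue tray with its grip bar up. Leave the rack of red-capped tubes, the spray bottle and the cup where they are.

Things in the scene. Friction and masses are not known exactly. Their poses are not given: they have to be found in the camera images.
- holder: Dark 160 mm square holder with four metal jaws (80 mm high), fixed to the table, placed anew each time. Origin: centre of its underside, on the table; z up the tub's axis; x as the tub's. Its rubber seat is springy: a push of only 2 to 6 N sinks the tub, by 2 to 22 mm, differing each time and not to be seen, until it stands firm; let go, it rises again.
- tub: White round tablet tub, 110 mm in diameter, in the holder, free only to sink. Origin: centre of its underside, 34 mm above the holder's origin when not pushed. Three hidden catches lock the cap: it cannot be lifted and turns under 0.06 rad until pushed more than 5 mm (best 6 to 8) into the tub, beyond any sinking of the tub itself; then it turns anticlockwise only.
- tub_shoulder (a point): Centre of the tub's flat shoulder, 90 mm above the tub's origin. A black tick on it lies along tub +x (locked), a green mark at +1.15 rad (open). Keep the cap pressed until turned 0.75 rad; from 0.75 to 1.6 rad it is free to rise. Pushing it over 9.5 mm into the tub (about 24 N) breaks the seal under it; over 90 N of wrenching between cap and tub cracks the tub.
- cap: Red cap, loose, 96 mm in diameter, 56 to 112 g. Origin: on its axis at the skirt's lower edge. Flat top 37.5 mm above the origin; across its middle a grip bar, 80 mm long (cap x), 16 mm wide (y), 24 mm high, white stripe at its +x end. Locked: origin 101.5 mm above the tub's origin, x along the tub's x; at the green mark its x is at +1.15 rad.
- cap_top (a point): Centre of the top face of the cap's grip bar, 61.5 mm above the cap's origin. A spring under the cap (a grey disc in the tub's mouth) pushes it up: about 7 N when locked, 16 N pushed 5 mm down, 24 N at 9.5 mm, so about 20 N of steady push is right; damped, so press slowly. Turned free, the cap pops up 3 mm above its locked height.
- tray: Empty blue tray, loose, 600 g, outside 190 mm (its x) by 150 mm (its y), 24 mm high, walls and floor 4 mm thick. Origin: centre of its underside.
- full_rack: Light blue tube rack, 105 mm (its x) by 205 mm (its y), full of red-capped tubes, 102 mm high over all, loose. Origin: centre of its underside.
- spray: Clear bottle with a blue top, 64 mm in diameter, 170 mm high, loose. Origin: centre of its underside.
- cup: White cup, 76 mm in diameter at the rim, 90 mm high, loose. Origin: centre of its underside.
Not all that is in view belongs to the job. There is more than one size of the cap; the one meant has the size given above.

How it is judged:
By the outcome, as a careful person would: the job done as asked, in the order asked, and still so for the second after the job is handed in, with the robot touching nothing.
It also fails if it takes over 64 s, if anything falls off the work surface, if the arm or the gripper's body presses on something with over 40 N, if the wrist force passes 120 N, or if a joint passes its speed limit or range.

## Robot

A 6-joint arm with a two-finger parallel gripper is mounted at the origin on the work surface. World frame = base frame: x ahead of the robot, y to its left, z up, the work surface at z = 0. Lengths are in mm, angles in rad, forces in N, time in s.
With the tool pointing down it reaches from about 350 to 775 mm from the base axis. Payload 7.3 kg.
Tool frame: the origin (TCP) lies midway between the tips of the shut fingers; the grasp point (between the pads) lies 19 mm behind it; z points along the fingers, y is the line along which they close (so a half turn about z gives the same grasp; the last joint's range is limited). The gripper opens to 92 mm and grips with 3 to 60 N. Pads are 19 mm wide; open, the fingers measure 130 mm over their backs; the gripper's body (75 mm by 190 mm) begins 47 mm behind the grasp point.
Start: joints at [1.018, 0.342, 1.524, -0, 1.275, -0.146], TCP at [207.716, 482.181, 226.741] pointing down, gripper open.
Joint ranges: [-2.53, 2.53], [-0.77, 2.02], [0.04, 2.7], [-1, 4.14], [0.28, 2.66], [-3.11, 3.11]. Speed limits (rad/s): [2.57, 2.57, 3.14, 3.14, 3.14, 3.14].

## Interface

Orientations are given as [roll, pitch, yaw] about the fixed x, y, z axes, in that order (R = Rz(yaw) Ry(pitch) Rx(roll)).
In Python, from plant import bot gives the robot as it stands. The module is installed in compiled form; this text tells all that it offers.
- The arm moves only by the shell command python3 -m crank 'ROWS' [OPENING]. ROWS is JSON, a list of rows, each a list of 6 numbers: the shift along the tool's x, y, z in m, then the turn, a rotation vector about the tool's x, y, z in rad. In form: [[dx, dy, dz, wx, wy, wz], ...]. A call has 1 to 5 rows; each row shifts and turns the commanded pose from where the row before left it, along the tool's axes as they then stand; what a row does not reach is not made up. A row lasts 1/8 s, in which the tool goes at most 62.5 mm and 10.7 degrees, less where a joint would pass 70% of its speed; a pose out of reach is approached as far as the arm can. A call is refused whole if a number of a shift passes 0.0625 or a number of a turn 0.188, either way. A call with a gripper value outside its range is refused whole. OPENING is the opening in per cent of the stroke, from 0 (shut) to 100 (fully open), set as the call begins (- or left out, the last holds). The fingers move at their own pace and stop on an object; the grip force is fixed at half the most. Time passes only in rows, so rows that do not move let the fingers close. It gives the time, the measured TCP pose, the force, the opening and the grip force at its end, in the units of the state.
- bot.get_obs(): the state, without advancing time (a new reading comes with each control period).
- bot.capture(name): name is "scene" or "top" or "wrist"; returns a dict with "color" (480x640x3 uint8, blue, green, red), "fov_y" (degrees; the focal length in pixels is half the picture's height over the tangent of half this angle, whatever the lens; pixels are square), "cx", "cy" (the principal point, pixels), "k1" (the pictures are not rectified: a ray, as slopes to the right and down, at radius r is drawn at 1 + k1 r^2 times it, then the intrinsics apply), "extrinsics" (4x4, takes a point from world to camera coordinates); the wrist camera has in their place "tool_from_camera" (4x4, takes a point from camera to tool coordinates, whose origin is the TCP and whose axes are the flange's). Camera axes: x right, y up, looking along -z (the intrinsics and any distortion apply to the point x, -y, -z); pixel columns grow to the right and rows downward; lengths in mm; the calibration is good to about 2 mm. A picture is of the moment at which its call begins: read the wrist's pose just before it. There is no depth.
- bot.close_job(): hands the job in; it is judged then, once.
The state is a dict: "time": time; "joint_positions": joint angles; "dq": joint speeds; "tau": joint torques, N m; "tool_pos": TCP position; "tcp_rot": TCP orientation; "contact_force": force on the tool from outside, world axes, zero at the start; "moment": the same for the moment, N m; "grip_width": finger opening in mm; "finger_force": force on a finger pad.
Only numpy, scipy, OpenCV 4.12 (cv2) and the standard library are available. Lean on these libraries where they do the work, as an engineer would, in place of code of your own. Each camera call takes 0.05 s, during which the arm holds its last target. There are 200 camera calls.

## Working session

There is one attempt and no reset: what is moved stays moved. The work goes in short steps, Python scripts to look and compute and a shell command to move; the robot and the scene stay as the last step left them, time stands still between calls to the robot, and variables do not carry over. Pictures are saved under pics/ and viewed, at most 10 in all, crops included, and the job is handed in when it is done.

```bash
mkdir -p pics; cat > h.py <<'E'
import numpy as np, cv2, json, pickle
from plant import bot
from scipy.spatial.transform import Rotation as R
def shot(n,f):
    o=bot.get_obs(); c=bot.capture(n); cv2.imwrite('pics/%s.png'%f,c['color'])
    if n=='wrist':
        T=np.eye(4); T[:3,:3]=R.from_euler('xyz',o['tcp_rot']).as_matrix(); T[:3,3]=o['tool_pos']
        c['w2c']=np.linalg.inv(T@np.array(c['tool_from_camera']))
    else: c['w2c']=np.array(c['extrinsics'])
    pickle.dump(c,open('pics/%s.pkl'%f,'wb')); return c
def ld(f): return pickle.load(open('pics/%s.pkl'%f,'rb'))
def K(c):
    f=240/np.tan(np.radians(c['fov_y'])/2)
    return np.array([[f,0,c['cx']],[0,f,c['cy']],[0,0,1]]),np.array([c['k1'],0,0,0,0.])
def ray(c,p):
    k,d=K(c); x,y=cv2.undistortPoints(np.array([[p]],float),k,d)[0,0]
    Ti=np.linalg.inv(c['w2c']); v=Ti[:3,:3]@[x,-y,-1]; return Ti[:3,3],v/np.linalg.norm(v)
def atz(c,p,z):
    o,v=ray(c,p); return o+v*(z-o[2])/v[2]
def proj(c,P):
    q=c['w2c']@np.append(P,1); k,d=K(c)
    return cv2.projectPoints(np.array([[[q[0],-q[1],-q[2]]]]),np.zeros(3),np.zeros(3),k,d)[0].ravel()
def tri(L):
    A=0;b=0
    for c,p in L:
        o,v=ray(c,p); M=np.eye(3)-np.outer(v,v); A=A+M; b=b+M@o
    X=np.linalg.solve(A,b); return X,[np.round(proj(c,X)-p,1) for c,p in L]
E
python3 - <<'E'
from h import *
for n in('scene','top','wrist'): 
    c=shot(n,n+'0'); print(n,{k:v for k,v in c.items() if k!='color'})
print(bot.get_obs())
E
```

```text
scene {'fov_y': 57.46176210046667, 'cx': 326.0053283961519, 'cy': 237.57547315592527, 'k1': -0.0968866823877453, 'extrinsics': array([[-2.71047213e-02,  9.99540710e-01,  1.35537128e-02,
        -7.35525205e+01],
       [-8.04920470e-01, -2.98632081e-02,  5.92630766e-01,
         4.04910743e+02],
       [ 5.92763334e-01,  5.15343081e-03,  8.05360212e-01,
        -1.25473124e+03],
       [ 0.00000000e+00,  0.00000000e+00,  0.00000000e+00,
         1.00000000e+00]]), 'w2c': array([[-2.71047213e-02,  9.99540710e-01,  1.35537128e-02,
        -7.35525205e+01],
       [-8.04920470e-01, -2.98632081e-02,  5.92630766e-01,
         4.04910743e+02],
       [ 5.92763334e-01,  5.15343081e-03,  8.05360212e-01,
        -1.25473124e+03],
       [ 0.00000000e+00,  0.00000000e+00,  0.00000000e+00,
         1.00000000e+00]])}
top {'fov_y': 42.85537251698965, 'cx': 326.0568363465736, 'cy': 244.72508080010016, 'k1': -0.03692759588383003, 'extrinsics': array([[ 2.63921563e-02, -9.99600745e-01, -1.00898458e-02,
         6.45869137e+01],
       [ 9.98044755e-01,  2.57763213e-02,  5.69407350e-02,
        -5.9
[... 1344 characters left out ...]
0000000e+00]])}
{'time': 0.15, 'joint_positions': array([ 1.01803104e+00,  3.42602037e-01,  1.52475288e+00, -1.71657039e-06,
        1.27541886e+00, -1.46003279e-01]), 'dq': array([-0.00147401, -0.00077224, -0.00323349,  0.00092088,  0.003414  ,
        0.00052254]), 'tau': array([ 1.23387726e-03, -4.31469190e+01, -2.44355017e+01,  7.18548498e-02,
        5.37530368e-02, -7.82921052e-05]), 'tool_pos': array([207.53713136, 481.92142539, 226.19979607]), 'tcp_rot': array([-3.14042386e+00, -1.70211534e-04,  2.73483105e+00]), 'contact_force': array([0.59761208, 0.10952468, 0.50528092]), 'moment': array([-0.00374297, -0.00818183,  0.05748789]), 'finger_force': 0.0, 'grip_width': 91.64479741085755}
```

View pics/scene0.png

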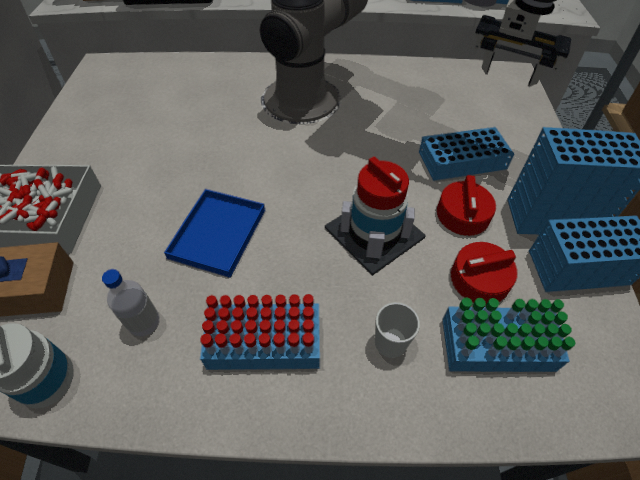

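View pics/top0.png

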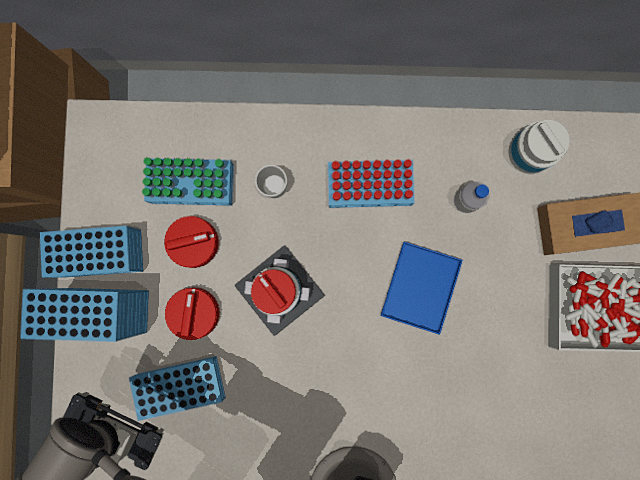

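The full views show the candidates for "the cap":
- Red cap on the tub in the holder: scene (383,180), top (273,290).
- Loose red caps on the table: scene (466,208) and (484,272), top (191,313) and (191,241). Both are larger.
- White-capped tub: scene (20,360).

I choose the one on the tub. The tray is at top (421,288), and I'll check the choice in a close crop.

```bash
python3 - <<'E'
from h import *
a=ld('scene0')['color'][145:245,325:425]; b=ld('top0')['color'][240:340,225:325]
f=lambda i:cv2.resize(i,(400,400),interpolation=cv2.INTER_CUBIC)
cv2.imwrite('pics/crop1.png',np.hstack([f(a),f(b)]))
S,T=ld('scene0'),ld('top0')
for n,p,q in [('tray1',(206,191),(405,243)),('tray2',(265,207),(462,261)),('tray3',(231,273),(439,332)),('tray4',(166,254),(381,315))]:
    print(n,tri([(S,p),(T,q)]),atz(T,q,24 if 0 else 24).round(1))
E
```

```text
tray1 (array([592.35167087, -96.8717857 , 245.82611048]), [array([ 7.3, -0.6]), array([ 5.5, -1.4])]) [ 603.1 -111.5   24. ]
tray2 (array([ 558.4196403 , -117.41701076,  189.51364042]), [array([-53.6,  -9.5]), array([-45.6,  -1.8])]) [ 563.  -250.7   24. ]
tray3 (array([ 351.29955772, -243.0053113 , -408.08535213]), [array([-9.8,  0.1]), array([-9.9,  1.1])]) [ 390.3 -197.7   24. ]
tray4 (array([ 485.64754193, -161.11656108,  -19.54047442]), [array([ 50.3, -19.6]), array([ 40.9, -23.4])]) [427.5 -57.   24. ]
```

View pics/crop1.png

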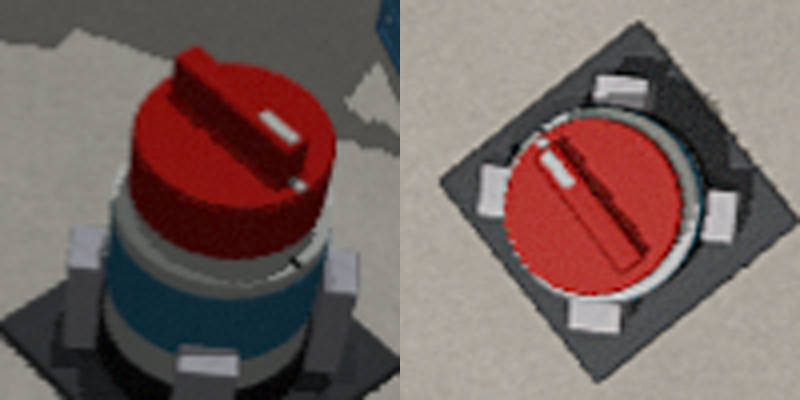

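The crop confirms a bar-topped red cap on the white and blue tub, with its stripe in line with the black tick at scene crop (295,262). The stripe is at scene crop (279,126) and top crop (557,169).

```bash
python3 - <<'E'
from h import *
S,T=ld('scene0'),ld('top0')
L=[]
for n,p,q in [('t1',(206,191),(439,332)),('t2',(265,207),(381,315)),('t3',(231,273),(405,243)),('t4',(166,254),(462,261))]:
    X,e=tri([(S,p),(T,q)]); L.append(X); print(n,X.round(1),e)
L=np.array(L);print(L.mean(0),[np.linalg.norm(L[i]-L[i-1]) for i in range(4)])
s=lambda u,v:(325+u/4-.4,145+v/4-.4)
t=lambda u,v:(225+(u-400)/4-.4,240+v/4-.4)
A,e=tri([(S,s(279,126)),(T,t(557,169))]);print('stripe',A,e)
B,e=tri([(S,s(190,54)),(T,t(625,265))]);print('far',B,e)
# red blob, fit of cap in top view by colour: bar-top z~187
H=34+101.5+61.5
C1=atz(T,t(557,169),H);C2=atz(T,t(625,265),H);C0=atz(T,t(549,146),H);print(H,C0,C1,C2,(C0+C2)/2,np.linalg.norm(C0-C2),np.arctan2(*(C0-C2)[1::-1]))
# cap disc centre, top view (flat top)
print(atz(T,t(594,205),H-24), atz(S,s(233,133),H-24))
o=bot.get_obs();print(o['tool_pos'],o['tcp_rot'])
# holder corners
for p in [(640,22),(800,218),(598,382),(440,180)]: print(atz(T,t(*p),8).round(0))
E
```

```text
t1 [ 389.5 -197.1   18.6] [array([-0.7,  0. ]), array([-0.7,  0.1])]
t2 [426.5 -56.   10.5] [array([-0.9,  0. ]), array([-0.9,  0.1])]
t3 [ 603.2 -109.2    7.7] [array([-2.1,  0.2]), array([-1.8,  0.3])]
t4 [ 562.9 -252.     9.6] [array([-0.8,  0.1]), array([-0.7,  0.2])]
[ 495.55090388 -153.58165307   11.5921713 ] [np.float64(182.13629865614814), np.float64(146.08256222664787), np.float64(184.59035568442008), np.float64(148.45637922432547)]
stripe [501.09761156 209.3513236  197.66950271] [array([-0.1, -0. ]), array([-0.1, -0. ])]
far [450.66603049 171.3141536  193.17632363] [array([0.1, 0. ]), array([0.1, 0. ])]
197.0 [513.25978479 213.89170425 197.        ] [501.07270941 209.20620908 197.        ] [450.84779088 171.19936002 197.        ] [482.05378783 192.54553213 197.        ] 75.6167523805436 0.5999345325597828
[481.87658984 191.07314326 173.        ] [482.38397161 192.31267391 173.        ]
[207.53713136 481.92142539 226.19979607] [-3.14042386e+00 -1.70211534e-04  2.73483105e+00]
[591. 182.   8.]
[474.  81.   8.]
[371. 201.   8.]
[491. 302.   8.]
```

Measured values:

| Item | Position | Check |
|---|---|---|
| cap_top | about (482,192,197) | bar yaw about 0.65; height agrees with 34+101.5+61.5=197 |
| tray centre | (496,-154) | yaw about -0.30 |

Both are in reach. I'll go above the cap.

```bash
cat >> h.py <<'E'
def plan(P,yaw,n):
    o=bot.get_obs(); p=np.array(o['tool_pos']); Q=R.from_euler('xyz',o['tcp_rot'])
    E=R.from_euler('xyz',[np.pi,0,yaw]); rv=(Q.inv()*E).as_rotvec()
    if n==1: print(json.dumps([list(np.round(np.r_[Q.inv().apply(np.array(P)-p)/1e3,rv],4))])); return
    st=R.from_rotvec(rv/n); out=[]
    for i in range(n):
        out.append([float(x) for x in np.round(np.r_[Q.inv().apply((np.array(P)-p)/n)/1e3,rv/n],4)]); Q=Q*st
    for i in range(0,n,5): print(json.dumps(out[i:i+5]))
E
python3 -c "
from h import *
plan([482,192,300],0.65,13)"
```

```text
[[-0.0282, -0.0121, -0.0057, -0.0001, 0.0001, 0.1604], [-0.0298, -0.0075, -0.0057, -0.0001, 0.0001, 0.1604], [-0.0306, -0.0026, -0.0057, -0.0001, 0.0001, 0.1604], [-0.0306, 0.0023, -0.0057, -0.0001, 0.0001, 0.1604], [-0.0299, 0.0072, -0.0057, -0.0001, 0.0001, 0.1604]]
[[-0.0283, 0.0118, -0.0057, -0.0001, 0.0001, 0.1604], [-0.0261, 0.0162, -0.0057, -0.0001, 0.0001, 0.1604], [-0.0232, 0.0202, -0.0057, -0.0001, 0.0001, 0.1604], [-0.0196, 0.0236, -0.0057, -0.0001, 0.0001, 0.1604], [-0.0156, 0.0264, -0.0057, -0.0001, 0.0001, 0.1604]]
[[-0.0112, 0.0286, -0.0057, -0.0001, 0.0001, 0.1604], [-0.0065, 0.03, -0.0057, -0.0001, 0.0001, 0.1604], [-0.0016, 0.0307, -0.0057, -0.0001, 0.0001, 0.1604]]
```

```bash
python3 -m crank '[[-0.028,-0.012,-0.006,0,0,0.16],[-0.03,-0.0075,-0.006,0,0,0.16],[-0.0305,-0.0025,-0.006,0,0,0.16],[-0.0305,0.0025,-0.006,0,0,0.16],[-0.03,0.007,-0.006,0,0,0.16]]' 100
python3 -m crank '[[-0.028,0.012,-0.006,0,0,0.16],[-0.026,0.016,-0.006,0,0,0.16],[-0.023,0.02,-0.006,0,0,0.16],[-0.0195,0.0235,-0.006,0,0,0.16],[-0.0155,0.0265,-0.006,0,0,0.16]]'
python3 -m crank '[[-0.011,0.0285,-0.005,0,0,0.16],[-0.0065,0.03,-0.005,0,0,0.16],[-0.0015,0.0305,-0.005,0,0,0.16],[0,0,0,0,0,0],[0,0,0,0,0,0]]'
python3 - <<'E'
from h import *
c=shot('wrist','w1'); g=cv2.resize(c['color'],(800,600),interpolation=cv2.INTER_CUBIC); cv2.imwrite('pics/w1b.png',g)
print(bot.get_obs())
E
```

```text
time: 0.78
tool_pos: [313.9, 370.1, 256.7]
tcp_rot: [-3.141, 0.0, 1.93]
contact_force: [-0.1, -0.1, 0.1]
grip_width: 91.5
finger_force: 0.0
time: 1.4
tool_pos: [419.3, 259.7, 286.7]
tcp_rot: [-3.141, 0.0, 1.13]
contact_force: [-0.6, 0.3, -0.7]
grip_width: 92.0
finger_force: 0.0
time: 2.02
tool_pos: [481.8, 194.6, 301.3]
tcp_rot: [-3.141, 0.001, 0.656]
contact_force: [-0.7, -0.4, 0.7]
grip_width: 91.9
finger_force: 0.0
{'time': 2.075, 'joint_positions': array([2.36507470e-01, 2.84928140e-01, 1.39930494e+00, 4.09089068e-04,
       1.45818369e+00, 1.15036094e+00]), 'dq': array([ 0.00785618, -0.00381542,  0.00058187, -0.0007466 , -0.00042753,
        0.00396841]), 'tau': array([-5.09905703e-01, -4.15482831e+01, -2.62149167e+01,  3.85853124e-02,
       -7.11914571e-02, -3.52948780e-03]), 'tool_pos': array([481.68373153, 194.81523691, 301.44064539]), 'tcp_rot': array([-3.14088522e+00,  5.86453924e-04,  6.56896927e-01]), 'contact_force': array([ 0.02297489, -0.11091243,  0.38876054]), 'moment': array([-0.0562106 ,  0.14893225, -0.03533218]), 'finger_force': 0.0, 'grip_width': 91.61533488714231}
```

View pics/w1b.png

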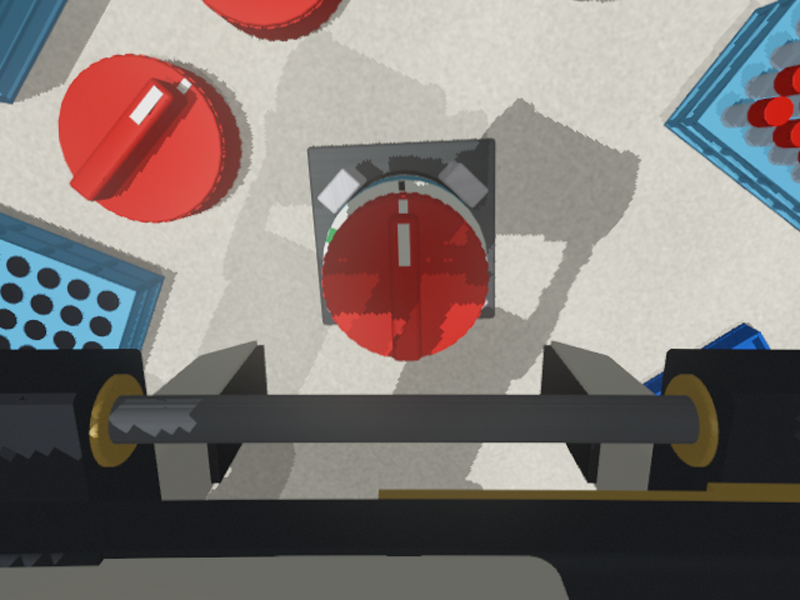

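The wrist view shows the cap centred. The stripe is at (404,245), the bar's far end at about (405,355), the black tick at (402,186) and the green mark at (331,236). The bar is nearly in line with tool x.

```bash
python3 - <<'E'
from h import *
c=ld('w1');T=ld('top0');S=ld('scene0'); f=lambda u,v:(u*.8-.1,v*.8-.1)
a=atz(c,f(404,223),197);b=atz(c,f(404,267),197);e=atz(c,f(405.5,358),197);m=atz(c,f(404,206),173);t=atz(c,f(402,186),124)
print(a,b,e,m,t)
yw=lambda p,q:np.arctan2(*(q-p)[1::-1])
print('yaws',yw(b,a),yw(e,a),yw(e,b))
# red flat-top disc edges left/right/bottom at z=173
L=atz(c,f(322,275),173);Rr=atz(c,f(489,275),173);print('disc',(L+Rr)/2,np.linalg.norm(L-Rr))
s=lambda u,v:(325+u/4-.4,145+v/4-.4); q=lambda u,v:(225+(u-400)/4-.4,240+v/4-.4)
print('stripe',tri([(S,s(279,126)),(T,q(557,169)),(c,f(404,245))]))
print('stripe top+wrist',tri([(T,q(557,169)),(c,f(404,245))]))
# from tick & cap centre
print('tickyaw',yw((L+Rr)/2,t),yw((L+Rr)/2,m))
E
```

```text
[509.84536769 217.24340622 197.        ] [491.70048537 203.23972351 197.        ] [451.86745888 171.46146865 197.        ] [514.72062438 221.00166837 173.        ] [520.05657104 226.72608993 124.        ]
yaws 0.6572891863343613 0.6683946477576288 0.6733898515610641
disc [484.30475146 196.45748411 173.        ] 95.39973481744437
stripe (array([500.91511848, 209.7231831 , 197.21636163]), [array([0. , 0.1]), array([-0.3,  0.1]), array([0.8, 0.6])])
stripe top+wrist (array([500.73330576, 209.77334686, 193.6664202 ]), [array([-0.1,  0.1]), array([ 0.5, -0.2])])
tickyaw 0.7025350466675936 0.6789663071063219
```

```bash
python3 -m crank '[[0,0,0.015,0,0,-0.01],[0,0,0.025,0,0,0],[0,0,0.025,0,0,0],[0,0,0.025,0,0,0],[0,0,0.015,0,0,0]]'
python3 -m crank '[[0,0,0.008,0,0,0],[0,0,0.005,0,0,0],[0,0,0.003,0,0,0],[0,0,0.001,0,0,0],[0,0,0,0,0,0]]' 60
python3 -m crank '[[0,0,0.001,0,0,0],[0,0,0,0,0,0]]'
```

```text
time: 2.7
tool_pos: [481.3, 194.9, 195.6]
tcp_rot: [-3.141, 0.001, 0.667]
contact_force: [0.0, -0.7, -1.5]
grip_width: 92.1
finger_force: 0.0
time: 3.32
tool_pos: [482.5, 194.3, 180.0]
tcp_rot: [3.141, -0.001, 0.665]
contact_force: [0.1, -0.5, 0.3]
grip_width: 55.4
finger_force: 0.0
time: 3.58
tool_pos: [482.4, 194.3, 178.8]
tcp_rot: [-3.142, -0.0, 0.665]
contact_force: [0.4, -0.2, 0.1]
grip_width: 55.2
finger_force: 0.0
```

```bash
python3 -m crank '[[0,0,0.001,0,0,0],[0,0,0.001,0,0,0],[0,0,0.001,0,0,0]]'
python3 -m crank '[[0,0,0.001,0,0,0],[0,0,0,0,0,0]]'; python3 -m crank '[[0,0,0.001,0,0,0],[0,0,0,0,0,0]]'
```

```text
time: 3.95
tool_pos: [482.3, 194.3, 175.6]
tcp_rot: [-3.142, 0.0, 0.665]
contact_force: [-0.3, -0.5, -0.7]
grip_width: 55.2
finger_force: 0.0
time: 4.2
tool_pos: [482.3, 194.3, 174.6]
tcp_rot: [-3.141, 0.0, 0.665]
contact_force: [-1.0, -0.0, 0.3]
grip_width: 55.3
finger_force: 0.0
time: 4.45
tool_pos: [482.3, 194.3, 173.6]
tcp_rot: [-3.141, 0.0, 0.665]
contact_force: [-0.1, -0.3, -0.1]
grip_width: 55.1
finger_force: 0.0
```

```bash
python3 -m crank '[[0,0,0,0,0,0],[0,0,0,0,0,0],[0,0,0,0,0,0]]' 0; python3 -m crank '[[0,0,0,0,0,0],[0,0,0,0,0,0],[0,0,0,0,0,0]]'; python3 -m crank '[[0,0,0,0,0,0]]'; python3 -c "
from h import *
print(bot.get_obs())"
```

```text
time: 4.82
tool_pos: [482.4, 194.3, 173.8]
tcp_rot: [3.142, -0.0, 0.665]
contact_force: [-0.6, -0.3, -0.1]
grip_width: 29.5
finger_force: 0.0
time: 5.2
tool_pos: [482.5, 194.2, 173.8]
tcp_rot: [3.141, -0.0, 0.665]
contact_force: [0.4, -0.3, -0.2]
grip_width: 15.6
finger_force: 29.9
time: 5.32
tool_pos: [482.5, 194.2, 173.7]
tcp_rot: [3.141, -0.0, 0.665]
contact_force: [2.1, -0.7, 0.2]
grip_width: 15.6
finger_force: 29.9
{'time': 5.325, 'joint_positions': array([ 2.35364762e-01,  3.82335190e-01,  1.61910830e+00, -1.38834119e-04,
        1.13995820e+00,  1.14140659e+00]), 'dq': array([-0.00135933, -0.0001996 , -0.00054103, -0.00076527,  0.00044533,
        0.00134519]), 'tau': array([ 5.53542841e-01, -4.36598682e+01, -2.26910037e+01,  3.49571155e-01,
        5.67954301e-02,  2.41834793e-02]), 'tool_pos': array([482.45641079, 194.22244342, 173.74753564]), 'tcp_rot': array([ 3.14139844e+00, -1.21110808e-04,  6.64812478e-01]), 'contact_force': array([ 2.06889307, -0.74755459,  0.24054908]), 'moment': array([-0.16259743,  0.04002188,  0.05165684]), 'finger_force': 29.899389445781708, 'grip_width': 15.615561554235084}
```

The bar is gripped (width 15.6) with almost no side load. Now I'll press slowly.

```bash
for i in 1; do python3 -m crank '[[0,0,0.001,0,0,0],[0,0,0.001,0,0,0],[0,0,0,0,0,0]]'
python3 -m crank '[[0,0,0.001,0,0,0],[0,0,0.001,0,0,0],[0,0,0,0,0,0]]'; done
```

```text
time: 5.7
tool_pos: [482.5, 194.3, 171.8]
tcp_rot: [3.141, -0.0, 0.665]
contact_force: [0.8, -0.9, 1.9]
grip_width: 16.0
finger_force: 29.9
time: 6.08
tool_pos: [482.6, 194.3, 170.4]
tcp_rot: [3.141, -0.001, 0.665]
contact_force: [-1.5, -0.7, 7.2]
grip_width: 15.9
finger_force: 29.9
```

```bash
python3 -m crank '[[0,0,0.001,0,0,0],[0,0,0.001,0,0,0],[0,0,0,0,0,0]]'
```

```text
time: 6.45
tool_pos: [482.6, 194.3, 168.8]
tcp_rot: [3.141, -0.001, 0.665]
contact_force: [-1.8, -3.2, 10.7]
grip_width: 15.8
finger_force: 29.9
```

```bash
python3 -m crank '[[0,0,0.001,0,0,0],[0,0,0.001,0,0,0],[0,0,0,0,0,0]]'
python3 -m crank '[[0,0,0.001,0,0,0],[0,0,0,0,0,0],[0,0,0,0,0,0]]'
```

```text
time: 6.82
tool_pos: [482.6, 194.3, 167.2]
tcp_rot: [3.141, -0.001, 0.665]
contact_force: [-2.8, -2.4, 12.5]
grip_width: 15.8
finger_force: 29.9
time: 7.2
tool_pos: [482.6, 194.3, 166.4]
tcp_rot: [3.141, -0.002, 0.665]
contact_force: [-4.4, -3.5, 14.5]
grip_width: 15.9
finger_force: 29.9
```

```bash
python3 -m crank '[[-0.0005,0,0.001,0,0,0],[0,0,0.0005,0,0,0],[0,0,0,0,0,0]]'
python3 -m crank '[[0,0,0.001,0,0,0],[0,0,0,0,0,0],[0,0,0,0,0,0]]'
```

```text
time: 7.58
tool_pos: [482.6, 194.3, 165.4]
tcp_rot: [3.14, -0.003, 0.665]
contact_force: [-2.8, -2.4, 16.3]
grip_width: 15.9
finger_force: 29.9
time: 7.95
tool_pos: [482.6, 194.3, 164.5]
tcp_rot: [3.14, -0.003, 0.665]
contact_force: [-4.1, -2.9, 17.7]
grip_width: 16.1
finger_force: 29.9
```

```bash
python3 -m crank '[[-0.0004,0,0.001,0,0,0],[0,0,0.0005,0,0,0],[0,0,0,0,0,0]]'
python3 -m crank '[[0,0,0,0,0,0],[0,0,0,0,0,-0.05],[0,0,0,0,0,-0.05],[0,0,0,0,0,0]]'; python3 -c "
from h import *
print(bot.get_obs()['moment'])"
```

```text
time: 8.32
tool_pos: [482.6, 194.2, 163.4]
tcp_rot: [3.14, -0.004, 0.665]
contact_force: [-3.6, -1.2, 19.7]
grip_width: 15.7
finger_force: 29.9
time: 8.82
tool_pos: [482.9, 194.5, 163.6]
tcp_rot: [3.14, -0.005, 0.765]
contact_force: [-2.9, -1.2, 20.9]
grip_width: 15.9
finger_force: 29.9
[-0.24859228  0.80997122 -0.00398207]
```

```bash
python3 -m crank '[[0,0,0,0,0,-0.07],[0,0,0,0,0,-0.07],[0,0,0,0,0,-0.07],[0,0,0,0,0,0]]'; python3 -c "
from h import *
print(bot.get_obs()['moment'])"
```

```text
time: 9.32
tool_pos: [483.2, 194.8, 163.7]
tcp_rot: [3.138, -0.005, 0.975]
contact_force: [-2.2, 0.6, 19.5]
grip_width: 15.4
finger_force: 29.9
[-0.02926785  0.61258417 -0.06157197]
```

```bash
python3 -m crank '[[0,0,0,0,0,-0.07],[0,0,0,0,0,-0.07],[0,0,0,0,0,-0.07],[0,0,0,0,0,0]]'; python3 -m crank '[[0,0,0,0,0,-0.07],[0,0,0,0,0,-0.07],[0,0,0,0,0,0]]'; python3 - <<'E'
from h import *
o=bot.get_obs(); print(o['moment'])
c=shot('wrist','w2'); g=cv2.resize(c['color'][100:340,200:520],(640,480),interpolation=cv2.INTER_CUBIC); cv2.imwrite('pics/w2b.png',g)
E
```

```text
time: 9.82
tool_pos: [483.3, 194.9, 163.7]
tcp_rot: [3.137, -0.005, 1.185]
contact_force: [-1.7, 0.5, 18.5]
grip_width: 15.4
finger_force: 29.9
time: 10.2
tool_pos: [483.2, 195.1, 163.7]
tcp_rot: [3.137, -0.004, 1.325]
contact_force: [-2.6, 1.8, 19.3]
grip_width: 15.5
finger_force: 29.9
[ 0.19762095  0.65168217 -0.02640757]
```

View pics/w2b.png

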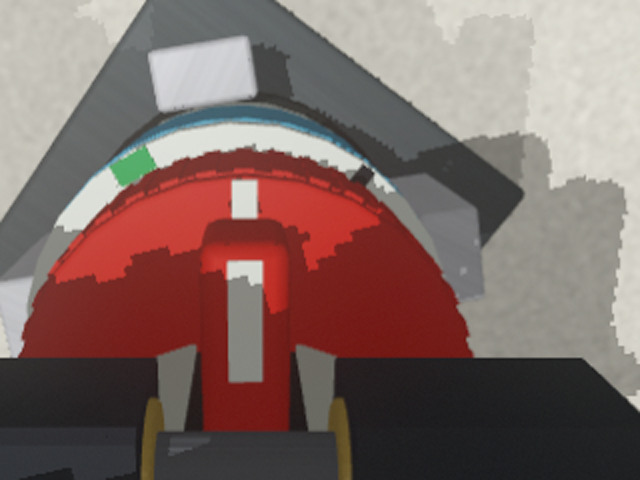

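The cap is turning with the gripper. The stripe is at (243,200), with the tick at (362,175) on its right and the green mark at (133,165) on its left. About 0.5 rad remains.

```bash
python3 -m crank '[[0,0,0,0,0,-0.07],[0,0,0,0,0,-0.07],[0,0,0,0,0,-0.07],[0,0,0,0,0,0]]'; python3 -m crank '[[0,0,0,0,0,-0.07],[0,0,0,0,0,-0.07],[0,0,0,0,0,-0.07],[0,0,0,0,0,-0.07],[0,0,0,0,0,0]]'; python3 - <<'E'
from h import *
o=bot.get_obs(); print(o['moment'],o['tcp_rot'])
c=shot('wrist','w3'); g=cv2.resize(c['color'][100:340,200:520],(640,480),interpolation=cv2.INTER_CUBIC); cv2.imwrite('pics/w3b.png',g)
E
```

```text
time: 10.75
tool_pos: [483.0, 195.2, 163.7]
tcp_rot: [3.136, -0.003, 1.535]
contact_force: [-2.5, 2.4, 19.6]
grip_width: 15.6
finger_force: 30.0
time: 11.38
tool_pos: [482.4, 195.5, 163.5]
tcp_rot: [3.137, -0.003, 1.815]
contact_force: [-4.6, 4.1, 19.7]
grip_width: 15.9
finger_force: 30.0
[0.50500855 1.0180043  0.02035344] [ 3.13686148e+00 -2.60896704e-03  1.81548804e+00]
```

View pics/w3b.png

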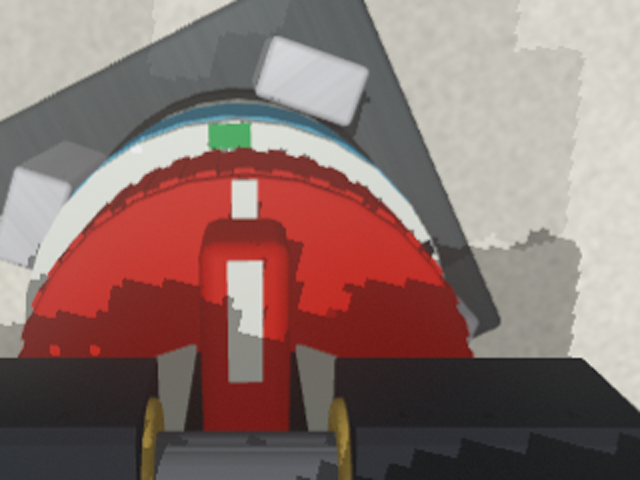

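The green mark at (230,135) is almost in line with the stripe at (244,200), about 0.05 rad short. I'll finish the turn, then lift slowly.

```bash
python3 -m crank '[[0,0,0,0,0,-0.045],[0,0,0,0,0,0]]'; python3 -m crank '[[0,0,-0.002,0,0,0],[0,0,-0.002,0,0,0],[0,0,-0.002,0,0,0],[0,0,-0.002,0,0,0],[0,0,0,0,0,0]]';python3 -m crank '[[0,0,-0.002,0,0,0],[0,0,-0.002,0,0,0],[0,0,-0.002,0,0,0],[0,0,-0.002,0,0,0],[0,0,0,0,0,0]]'
```

```text
time: 11.68
tool_pos: [482.3, 195.5, 163.5]
tcp_rot: [3.137, -0.002, 1.86]
contact_force: [-4.3, 3.4, 20.2]
grip_width: 15.6
finger_force: 30.0
time: 12.3
tool_pos: [482.2, 195.4, 170.0]
tcp_rot: [3.138, -0.002, 1.86]
contact_force: [-0.9, 4.9, 8.8]
grip_width: 15.8
finger_force: 29.9
time: 12.92
tool_pos: [481.4, 193.6, 176.6]
tcp_rot: [-3.141, -0.0, 1.86]
contact_force: [-1.1, 2.3, 1.4]
grip_width: 15.9
finger_force: 29.9
```

```bash
python3 -m crank '[[0,0,-0.003,0,0,0],[0,0,-0.003,0,0,0],[0,0,-0.003,0,0,0],[0,0,-0.003,0,0,0],[0,0,0,0,0,0]]'; python3 -m crank '[[0,0,-0.005,0,0,0],[0,0,-0.008,0,0,0],[0,0,-0.012,0,0,0],[0,0,-0.012,0,0,0],[0,0,-0.005,0,0,0]]'; python3 -m crank '[[0,0,-0.01,0,0,0],[0,0,-0.015,0,0,0],[0,0,-0.015,0,0,0],[0,0,-0.01,0,0,0],[0,0,0,0,0,0]]'; python3 -c "
from h import *
plan([496,-154,260],1.86,16)"
```

```text
time: 13.55
tool_pos: [481.6, 193.8, 189.0]
tcp_rot: [3.141, -0.0, 1.86]
contact_force: [-1.6, 0.2, 0.5]
grip_width: 15.9
finger_force: 29.9
time: 14.18
tool_pos: [482.2, 193.9, 232.1]
tcp_rot: [3.139, 0.0, 1.86]
contact_force: [-0.3, 0.2, -0.9]
grip_width: 15.8
finger_force: 29.9
time: 14.8
tool_pos: [482.0, 193.9, 281.7]
tcp_rot: [3.14, 0.0, 1.86]
contact_force: [-0.6, -0.0, -1.3]
grip_width: 15.7
finger_force: 29.9
[[-0.0211, -0.0054, 0.0013, 0.0001, 0.0, -0.0], [-0.0211, -0.0054, 0.0013, 0.0001, 0.0, -0.0], [-0.0211, -0.0054, 0.0013, 0.0001, 0.0, -0.0], [-0.0211, -0.0054, 0.0013, 0.0001, 0.0, -0.0], [-0.0211, -0.0054, 0.0013, 0.0001, 0.0, -0.0]]
[[-0.0211, -0.0054, 0.0013, 0.0001, 0.0, -0.0], [-0.0211, -0.0054, 0.0013, 0.0001, 0.0, -0.0], [-0.0211, -0.0054, 0.0013, 0.0001, 0.0, -0.0], [-0.0211, -0.0054, 0.0013, 0.0001, 0.0, -0.0], [-0.0211, -0.0054, 0.0013, 0.0001, 0.0, -0.0]]
[[-0.0211, -0.0054, 0.0013, 0.0001, 0.0, -0.0], [-0.0211, -0.0054, 0.0014, 0.0001, 0.0, -0.0], [-0.0211, -0.0054, 0.0014, 0.0001, 0.0, -0.0], [-0.0211, -0.0054, 0.0014, 0.0001, 0.0, -0.0], [-0.0211, -0.0054, 0.0014, 0.0001, 0.0, -0.0]]
[[-0.0211, -0.0054, 0.0014, 0.0001, 0.0, -0.0]]
```

```bash
python3 -m crank '[[-0.010,-0.0025,0,0,0,0],[-0.021,-0.0055,0.001,0,0,0],[-0.026,-0.0065,0.001,0,0,0],[-0.026,-0.0065,0.001,0,0,0],[-0.026,-0.0065,0.001,0,0,0]]'
python3 -m crank '[[-0.026,-0.0065,0.001,0,0,0],[-0.026,-0.0065,0.001,0,0,0],[-0.026,-0.0065,0.001,0,0,0],[-0.026,-0.0065,0.001,0,0,0],[-0.026,-0.0065,0.001,0,0,0]]'
python3 -m crank '[[-0.026,-0.0065,0.001,0,0,0],[-0.026,-0.0065,0.001,0,0,0],[-0.026,-0.0065,0.001,0,0,0],[-0.014,-0.0035,0,0,0,0],[0,0,0,0,0,0]]'
python3 - <<'E'
from h import *
shot('scene','s2'); c=shot('top','t2'); c=c['color'][200:360,340:520]
cv2.imwrite('pics/t2b.png',np.hstack([cv2.resize(c,(540,480),interpolation=cv2.INTER_CUBIC),cv2.resize(ld('s2')['color'][120:320,150:250],(240,480))]))
plan([496,-154,130],1.86,6)
E
```

```text
time: 15.42
tool_pos: [485.9, 79.9, 276.0]
tcp_rot: [-3.14, -0.0, 1.86]
contact_force: [-0.0, 0.2, -1.4]
grip_width: 16.0
finger_force: 29.9
time: 16.05
tool_pos: [491.7, -53.9, 271.0]
tcp_rot: [-3.14, -0.001, 1.859]
contact_force: [-0.4, -0.2, -0.5]
grip_width: 15.6
finger_force: 29.9
time: 16.68
tool_pos: [496.1, -147.9, 268.3]
tcp_rot: [-3.141, -0.001, 1.858]
contact_force: [0.4, 0.6, -0.8]
grip_width: 15.5
finger_force: 29.9
[[-0.0012, -0.0004, 0.0231, -0.0, -0.0001, -0.0], [-0.0012, -0.0004, 0.0231, -0.0, -0.0001, -0.0], [-0.0012, -0.0004, 0.0231, -0.0, -0.0001, -0.0], [-0.0012, -0.0004, 0.0231, -0.0, -0.0001, -0.0], [-0.0012, -0.0004, 0.0231, -0.0, -0.0001, -0.0]]
[[-0.0012, -0.0004, 0.0231, -0.0, -0.0001, -0.0]]
```

View pics/t2b.png

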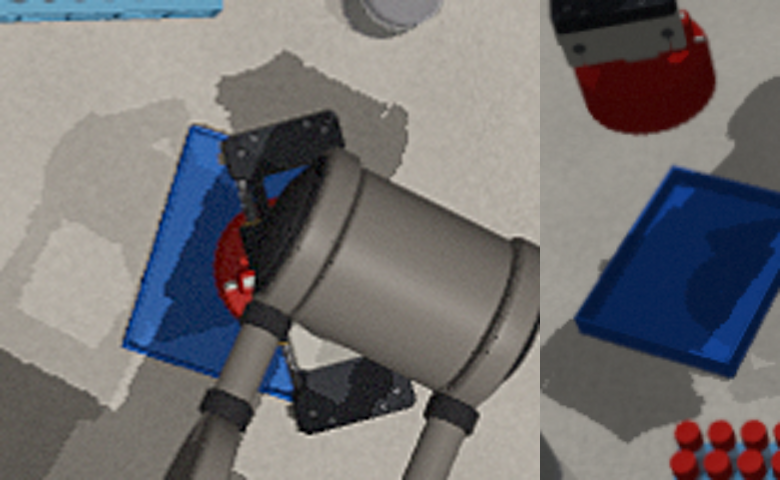

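The cap is held level over the tray, with its stripe end at crop (240,282). The tray is where it was. Lowering now.

```bash
python3 -m crank '[[-0.002,-0.0005,0.02,0,0,0],[-0.002,-0.0005,0.03,0,0,0],[-0.002,-0.0005,0.03,0,0,0],[-0.001,-0.0005,0.03,0,0,0],[0,0,0.03,0,0,0]]'
python3 -m crank '[[0,0,0.03,0,0,0],[0,0,0.025,0,0,0],[0,0,0.015,0,0,0],[0,0,0.006,0,0,0],[0,0,0,0,0,0]]'
```

```text
time: 17.4
tool_pos: [496.6, -153.4, 128.0]
tcp_rot: [3.141, 0.0, 1.861]
contact_force: [0.3, 0.2, -1.9]
grip_width: 15.9
finger_force: 29.9
time: 18.02
tool_pos: [496.8, -154.3, 53.0]
tcp_rot: [3.141, 0.0, 1.86]
contact_force: [0.2, 0.3, 0.1]
grip_width: 15.9
finger_force: 29.9
```

```bash
python3 -m crank '[[0,0,0.003,0,0,0],[0,0,0.002,0,0,0],[0,0,0.0015,0,0,0],[0,0,0.0015,0,0,0],[0,0,0,0,0,0]]'; python3 -m crank '[[0,0,0.001,0,0,0],[0,0,0,0,0,0],[0,0,0,0,0,0]]'
```

```text
time: 18.65
tool_pos: [496.5, -154.4, 44.6]
tcp_rot: [-3.142, -0.0, 1.86]
contact_force: [-0.2, -1.0, -0.4]
grip_width: 15.6
finger_force: 29.9
time: 19.02
tool_pos: [496.5, -154.4, 43.7]
tcp_rot: [3.141, -0.0, 1.86]
contact_force: [0.3, -0.2, -0.9]
grip_width: 15.9
finger_force: 29.9
```

```bash
python3 -m crank '[[0,0,0.0007,0,0,0],[0,0,0,0,0,0],[0,0,0,0,0,0]]'; python3 -m crank '[[0,0,0.0006,0,0,0],[0,0,0,0,0,0],[0,0,0,0,0,0]]'; python3 -m crank '[[0,0,0.0004,0,0,0],[0,0,0,0,0,0],[0,0,0,0,0,0]]'
```

```text
time: 19.4
tool_pos: [496.5, -154.4, 43.0]
tcp_rot: [3.142, -0.0, 1.86]
contact_force: [-0.4, -0.2, -1.3]
grip_width: 15.8
finger_force: 29.9
time: 19.77
tool_pos: [496.5, -154.4, 42.4]
tcp_rot: [3.142, -0.0, 1.86]
contact_force: [-0.1, -0.3, -1.8]
grip_width: 15.8
finger_force: 29.9
time: 20.15
tool_pos: [496.5, -154.5, 42.2]
tcp_rot: [3.141, 0.0, 1.86]
contact_force: [-1.3, 0.6, 2.6]
grip_width: 15.9
finger_force: 29.9
```

Contact came at the expected height. I'll release, check the fingers are clear, and rise.

```bash
python3 -m crank '[[0,0,0,0,0,0],[0,0,0,0,0,0],[0,0,0,0,0,0],[0,0,0,0,0,0]]' 50; python3 -m crank '[[0,0,-0.005,0,0,0],[0,0,-0.01,0,0,0],[0,0,-0.02,0,0,0],[0,0,-0.03,0,0,0],[0,0,-0.04,0,0,0]]'; python3 -m crank '[[0,0,-0.05,0,0,0],[0,0,-0.05,0,0,0],[-0.04,0,-0.03,0,0,0],[-0.05,0,0,0,0,0],[-0.05,0,0,0,0,0]]'; python3 -m crank '[[-0.05,0,0,0,0,0],[-0.03,0,0,0,0,0],[0,0,0,0,0,0]]'
python3 - <<'E'
from h import *
a=shot('scene','s3')['color'][100:400,100:460]; b=shot('top','t3')['color'][120:360,200:520]
cv2.imwrite('pics/fin.png',np.hstack([cv2.resize(a,(360,300)),cv2.resize(b,(400,300))]))
E
```

```text
time: 20.65
tool_pos: [496.5, -154.4, 41.9]
tcp_rot: [3.142, -0.0, 1.86]
contact_force: [-0.3, 0.4, 0.7]
grip_width: 45.6
finger_force: 0.0
time: 21.28
tool_pos: [496.1, -154.3, 148.1]
tcp_rot: [-3.141, -0.001, 1.86]
contact_force: [0.6, -1.1, 0.8]
grip_width: 46.0
finger_force: 0.0
time: 21.9
tool_pos: [536.8, -289.8, 278.7]
tcp_rot: [3.14, 0.002, 1.86]
contact_force: [-0.1, -0.9, -0.1]
grip_width: 46.0
finger_force: 0.0
time: 22.28
tool_pos: [558.9, -367.2, 276.5]
tcp_rot: [-3.141, -0.0, 1.857]
contact_force: [-0.2, 0.3, 0.3]
grip_width: 46.1
finger_force: 0.0
```

View pics/fin.png

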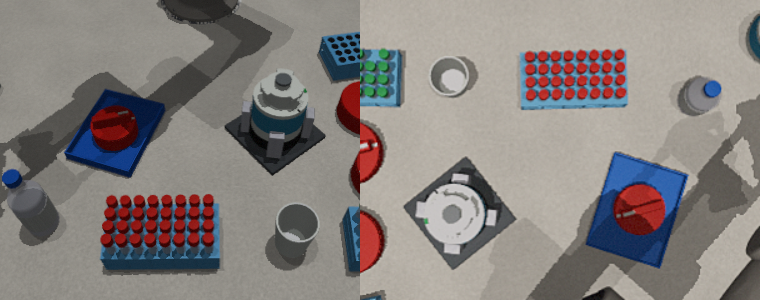

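The cap lies flat in the tray with its bar up, at (114,128) in the scene half and (638,209) in the top half. The tub is open, and the rack, spray bottle and cup are unmoved.

```bash
python3 -c "
from plant import bot
print(bot.close_job())"
```

```text
the job is handed in; nothing more can be done
None
```

The job is handed in: I pressed the cap at about 20 N, turned it to the green mark, lifted it off and set it flat in the blue tray with its grip bar up, in about 22 s, leaving the rack, spray bottle and cup where they were.

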